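Load the battery charging dock and switch it on

ROBOT

A 7-joint arm with a two-finger parallel gripper is mounted at the origin on a cart in front of the work surface, level with it; the furniture and walls round the work are solid. World frame = base frame: x ahead of the robot, y to its left, z up, the work surface at z = 0. Lengths are in m, angles in rad, forces in N, time in s.
With the tool pointing down it reaches from about 0.425 to 0.875 m from the base axis. Payload 4.7 kg.
Tool frame: the origin (TCP) lies at the very end of the fingers, on their centre line; the grasp point (between the pads) lies 19 mm behind it; z points along the fingers, y is the line along which they close (so a half turn about z gives the same grasp; the last joint's range is limited). The gripper opens to 85 mm and grips with 20 to 120 N. Pads are 22 mm wide; open, the fingers measure 114 mm over their backs; the gripper's body (76 mm by 85 mm) begins 54 mm behind the grasp point. The pads swing forward as they close: fully open they stand 13 mm farther back than shut.
Start: joints at [1.213, 0.321, -0.07, 1.45, 0.023, 1.371, -0.057], TCP at [0.236, -0.606, 0.196] pointing down, gripper open.
Joint ranges: [-2.86, 2.86], [-0.3, 2.09], [-1.38, 1.24], [0.06, 2.45], [-1.56, 4.7], [0.09, 2.05], [-2.69, 2.69]. Speed limits (rad/s): [2.57, 2.57, 3.14, 3.14, 3.14, 3.14, 3.14].

INTERFACE

Orientations are given as a rotation vector (axis times angle).
In Python, from rig import telemetry, snapshot, job, cut_out, tip_of gives the robot as it stands.
- The arm moves only by the tool jog_arm, never from a script. Its argument "steps" is one flat list of numbers, 5 for each row, row after row: the closure, from -1 (fully open) to 1 (shut), then the shift along the world's x, y, z in units of 40 mm (1.0 is 40 mm), then the turn about the world's z in units of 6 degrees (1.0 is 6 degrees). In form: [grip, tx, ty, tz, twist, grip, tx, ty, tz, twist, ...]. A call has 1 to 20 rows; each row shifts and turns the commanded pose from where the row before left it; what a row does not reach is not made up. A row lasts 1/8 s, in which the tool goes at most 62.5 mm and 10.7 degrees, less where a joint would pass 70% of its speed; a pose out of reach is approached as far as the arm can. A call is refused whole if a number of a shift passes 1 or a number of a turn 1, either way. A call with a gripper value outside its range is refused whole. The fingers move at their own pace and stop on an object; the grip force is fixed at half the most. Time passes only in rows, so rows that do not move let the fingers close. It gives the time, the measured TCP pose, the force, the opening and the grip force at its end, in the units of the state.
- telemetry.get_state(): the state, without advancing time (a new reading comes with each control period).
- snapshot(name): name is "side" or "top" or "wrist"; returns a dict with "img" (420x560x3 uint8, blue, green, red), "mtx" (3x3 intrinsics, pixels), "R" (3x3) and "t" (3): a world point X has camera coordinates R X + t. Camera axes: x right, y down, z forward; pixel columns grow to the right and rows downward; lengths in m; the calibration is good to about 2 mm. A picture is of the moment at which its call begins. There is no depth.
- job.sign_off(): hands the job in; it is judged then, once.
Trained networks look in a picture, given as the dict that the camera call returned (one of the last four; its "shot" number tells which), for a name from the list of things; names that differ only in an ending like _2 or _b are one class to them, and where a whole thing is asked for, a point or a joint stands for the part that bears it (a point fixed in the world has none). Each returns a list of dicts, best first, with "conf" (0 to 1); they miss things now and then, are a little off and sometimes report something else, mostly with a low value. They report only what shows in the picture. A call takes as long as a camera call. They do not tell look-alikes from the thing itself.
- cut_out(picture, name): "pixels" (420x560 bool, what is visible of it).
- tip_of(picture, name): "at" ([x, y, z] in m, in world coordinates, good to about 4 mm: a listed point, or the origin of a listed thing).
The state is a dict: "t": time; "q": joint angles; "dq": joint speeds; "joint_torque": joint torques, N m; "tool_pos": TCP position; "orientation": TCP orientation; "force": force on the tool from outside, world axes, zero at the start; "torque": the same for the moment, N m; "opening": finger opening in m; "finger_force": force on a finger pad.
Only numpy, scipy, OpenCV 4.12 (cv2) and the standard library are available. Lean on these libraries where they do the work, as an engineer would, in place of code of your own. Each camera call takes 0.05 s, during which the arm holds its last target. There are 200 camera calls.

TASK

Put the two spare battery packs that lie on the worktop into the two empty pockets of the charging dock, one pack to a pocket, each lying flat and fully down on the pocket floor. When both are in, push the dock's switch lever all the way over to the far side to start charging. Leave the pack that is already in the dock, and the mains adapter, tape roll, blue cap and dropper bottle, where they are.

Things in the scene. Friction and masses are not known exactly. Their poses are not given: they have to be found in the camera images.
- pack_1: Grey battery pack with rounded edges, 46 mm wide (its x), 89 mm long (its y), 21 mm thick (z up), 160 g (can vary by a third). Origin: centre of its underside. Starts flat on the worktop.
- pack_2: Grey battery pack with rounded edges, 46 mm wide (its x), 89 mm long (its y), 21 mm thick (z up), 160 g (can vary by a third). Origin: centre of its underside. Starts flat on the worktop.
- pack_3: Grey battery pack with rounded edges, 46 mm wide (its x), 89 mm long (its y), 21 mm thick (z up), 160 g (can vary by a third). Origin: centre of its underside. Starts already in the pocket of cradle_3; leave it.
- cradle_1: One of three like black cradles on the dock; which sits where varies. Open pocket 95 mm long (x), 52 wide (y), 18 deep; walls 7 mm. Origin: centre of underside, 8 mm above the worktop; pocket floor 10 mm above it, wall tops 28. Mid-length, both long walls have a 50 mm gap down to the pocket floor, for fingers that hold a pack across its width. Cradle pitch 87 mm. Empty at the start.
- cradle_2: One of three like black cradles on the dock; which sits where varies. Open pocket 95 mm long (x), 52 wide (y), 18 deep; walls 7 mm. Origin: centre of underside, 8 mm above the worktop; pocket floor 10 mm above it, wall tops 28. Mid-length, both long walls have a 50 mm gap down to the pocket floor, for fingers that hold a pack across its width. Cradle pitch 87 mm. Empty at the start.
- cradle_3: One of three like black cradles on the dock; which sits where varies. Open pocket 95 mm long (x), 52 wide (y), 18 deep; walls 7 mm. Origin: centre of underside, 8 mm above the worktop; pocket floor 10 mm above it, wall tops 28. Mid-length, both long walls have a 50 mm gap down to the pocket floor, for fingers that hold a pack across its width. Cradle pitch 87 mm. Holds pack_3 at the start.
- cradle_1_floor (a point): Centre of the pocket floor of cradle_1, 18 mm above the worktop, axes as the cradle's. The underside centre of a loaded pack lies here, its length along x, either way round.
- cradle_2_floor (a point): The same for cradle_2.
- cradle_3_floor (a point): The same for cradle_3.
- dock: Fixed grey charging dock: plate 140 mm (x) by 350 (y), 8 thick, carrying three cradles (at y = -125, -38, +49 mm, x = 0) and at its +y (left) end the switch (x = 0, y = 140). A low ledge (top 18 mm above the worktop) runs along the far edge. Origin: centre of underside. x points away from the robot, give or take the yaw.
- switch (a joint): Black lever on a grey block at the dock's left end: 0 = leaning to the dock's -x (towards the robot, off), 1.0 = end stop leaning to the dock's +x (away, on). Stays where it is left; little force is needed. It may start a little off 0.
- switch_tip (a point): Centre of the 26 mm ball knob at the lever's tip. The lever pivots about the dock's y axis, 30 mm above the worktop over the centre of the switch block (70 mm in x, 50 in y, top 33 above the worktop). The knob is 55 mm from the pivot and swings 0.5 rad either side of upright: from 26 mm before to 26 beyond the block's centre, 78 to 85 mm above the worktop.
- adapter: Black mains adapter brick with a stub of lead at one end, 42 x 104 x 30 mm, lies among the packs; not a battery pack, does not belong in the dock. Origin: centre of its underside, length along its y.
- tape_roll: Roll of black tape lying flat, 63 mm across, 19 mm high, among the packs. Origin: centre of its underside.
- cal_gas: Fixed, an obstacle: upright gas cylinder with a red cap on a square foot, about 0.3 m tall, 0.1 m across, behind the left end of the dock; swing the arm round in front of it. Origin: centre of its underside.
- cal_cap: Blue round cap with a spigot, 39 mm across, 32 mm high, in front of the dock. Origin: centre of its underside.
- dropper_bottle: Brown dropper bottle with black top, 33 mm across, 100 mm high, standing behind the dock. Origin: centre of its underside.
Things that resemble listed ones, but are neither listed nor needed, are in the scene too. Leave any white look-alike of the pack_1 alone. What is shaped like the pack_2 but orange is not meant.

How it is judged:
On the way, in this order (a step that is already met when the one before it is completed fails the run):
1. one spare pack lies fully down in an empty pocket, let go, switch still off (((z of pack_1 in the frame of cradle_1_floor between -0.004 and 0.004 m and x of pack_1 in the frame of cradle_1_floor between -0.01 and 0.01 m and y of pack_1 in the frame of cradle_1_floor between -0.01 and 0.01 m and angle between the y axis of pack_1 and the x axis of cradle_1, either way round below 0.15 rad and angle between pack_1's own z axis and vertical below 0.06 rad and contact force between the fingers and pack_1 below 0.3 N) or (z of pack_1 in the frame of cradle_2_floor between -0.004 and 0.004 m and x of pack_1 in the frame of cradle_2_floor between -0.01 and 0.01 m and y of pack_1 in the frame of cradle_2_floor between -0.01 and 0.01 m and angle between the y axis of pack_1 and the x axis of cradle_2, either way round below 0.15 rad and angle between pack_1's own z axis and vertical below 0.06 rad and contact force between the fingers and pack_1 below 0.3 N) or (z of pack_2 in the frame of cradle_1_floor between -0.004 and 0.004 m and x of pack_2 in the frame of cradle_1_floor between -0.01 and 0.01 m and y of pack_2 in the frame of cradle_1_floor between -0.01 and 0.01 m and angle between the y axis of pack_2 and the x axis of cradle_1, either way round below 0.15 rad and angle between pack_2's own z axis and vertical below 0.06 rad and contact force between the fingers and pack_2 below 0.3 N) or (z of pack_2 in the frame of cradle_2_floor between -0.004 and 0.004 m and x of pack_2 in the frame of cradle_2_floor between -0.01 and 0.01 m and y of pack_2 in the frame of cradle_2_floor between -0.01 and 0.01 m and angle between the y axis of pack_2 and the x axis of cradle_2, either way round below 0.15 rad and angle between pack_2's own z axis and vertical below 0.06 rad and contact force between the fingers and pack_2 below 0.3 N)) and value of joint switch below 0.5 rad), for 0.2 s.
2. both spare packs lie fully down in the two pockets, let go, switch still off (((z of pack_1 in the frame of cradle_1_floor between -0.004 and 0.004 m and x of pack_1 in the frame of cradle_1_floor between -0.01 and 0.01 m and y of pack_1 in the frame of cradle_1_floor between -0.01 and 0.01 m and angle between the y axis of pack_1 and the x axis of cradle_1, either way round below 0.15 rad and angle between each of pack_1, pack_2's own z axis and vertical below 0.06 rad and z of pack_2 in the frame of cradle_2_floor between -0.004 and 0.004 m and x of pack_2 in the frame of cradle_2_floor between -0.01 and 0.01 m and y of pack_2 in the frame of cradle_2_floor between -0.01 and 0.01 m and angle between the y axis of pack_2 and the x axis of cradle_2, either way round below 0.15 rad and contact force between the fingers and pack_1 below 0.3 N and contact force between the fingers and pack_2 below 0.3 N) or (z of pack_1 in the frame of cradle_2_floor between -0.004 and 0.004 m and x of pack_1 in the frame of cradle_2_floor between -0.01 and 0.01 m and y of pack_1 in the frame of cradle_2_floor between -0.01 and 0.01 m and angle between the y axis of pack_1 and the x axis of cradle_2, either way round below 0.15 rad and angle between each of pack_1, pack_2's own z axis and vertical below 0.06 rad and z of pack_2 in the frame of cradle_1_floor between -0.004 and 0.004 m and x of pack_2 in the frame of cradle_1_floor between -0.01 and 0.01 m and y of pack_2 in the frame of cradle_1_floor between -0.01 and 0.01 m and angle between the y axis of pack_2 and the x axis of cradle_1, either way round below 0.15 rad and contact force between the fingers and pack_1 below 0.3 N and contact force between the fingers and pack_2 below 0.3 N)) and value of joint switch below 0.5 rad), for 0.2 s.
3. the switch lever is pushed all the way over to the far side (value of joint switch above 0.85 rad), for 0.2 s.
At the end, for the whole second after the job is handed in: pack_1 and pack_2 rest released in cradle_1 and cradle_2, one each: underside within 4 mm of the pocket floor, centre within 10 mm of its centre in x and y, turned under 0.15 rad, tilted under 0.06; pack_3 likewise in cradle_3; switch over 0.85 (((z of pack_1 in the frame of cradle_1_floor between -0.004 and 0.004 m and x of pack_1 in the frame of cradle_1_floor between -0.01 and 0.01 m and y of pack_1 in the frame of cradle_1_floor between -0.01 and 0.01 m and angle between the y axis of pack_1 and the x axis of cradle_1, either way round below 0.15 rad and angle between each of pack_1, pack_2's own z axis and vertical below 0.06 rad and z of pack_2 in the frame of cradle_2_floor between -0.004 and 0.004 m and x of pack_2 in the frame of cradle_2_floor between -0.01 and 0.01 m and y of pack_2 in the frame of cradle_2_floor between -0.01 and 0.01 m and angle between the y axis of pack_2 and the x axis of cradle_2, either way round below 0.15 rad and contact force between the fingers and pack_1 below 0.3 N and contact force between the fingers and pack_2 below 0.3 N) or (z of pack_1 in the frame of cradle_2_floor between -0.004 and 0.004 m and x of pack_1 in the frame of cradle_2_floor between -0.01 and 0.01 m and y of pack_1 in the frame of cradle_2_floor between -0.01 and 0.01 m and angle between the y axis of pack_1 and the x axis of cradle_2, either way round below 0.15 rad and angle between each of pack_1, pack_2's own z axis and vertical below 0.06 rad and z of pack_2 in the frame of cradle_1_floor between -0.004 and 0.004 m and x of pack_2 in the frame of cradle_1_floor between -0.01 and 0.01 m and y of pack_2 in the frame of cradle_1_floor between -0.01 and 0.01 m and angle between the y axis of pack_2 and the x axis of cradle_1, either way round below 0.15 rad and contact force between the fingers and pack_1 below 0.3 N and contact force between the fingers and pack_2 below 0.3 N)) and z of pack_3 in the frame of cradle_3_floor between -0.004 and 0.004 m and x of pack_3 in the frame of cradle_3_floor between -0.01 and 0.01 m and y of pack_3 in the frame of cradle_3_floor between -0.01 and 0.01 m and angle between the y axis of pack_3 and the x axis of cradle_3, either way round below 0.15 rad and angle between pack_3's own z axis and vertical below 0.06 rad and value of joint switch above 0.85 rad and linear speed of each of pack_1, pack_2 below 0.02 m/s); the robot touches nothing.
It fails at once if the switch is thrown (over 0.5) before both spare packs are in (value of joint switch above 0.5 rad and not ((z of pack_1 in the frame of cradle_1_floor between -0.004 and 0.004 m and x of pack_1 in the frame of cradle_1_floor between -0.01 and 0.01 m and y of pack_1 in the frame of cradle_1_floor between -0.01 and 0.01 m and angle between the y axis of pack_1 and the x axis of cradle_1, either way round below 0.15 rad and angle between each of pack_1, pack_2's own z axis and vertical below 0.06 rad and z of pack_2 in the frame of cradle_2_floor between -0.004 and 0.004 m and x of pack_2 in the frame of cradle_2_floor between -0.01 and 0.01 m and y of pack_2 in the frame of cradle_2_floor between -0.01 and 0.01 m and angle between the y axis of pack_2 and the x axis of cradle_2, either way round below 0.15 rad) or (z of pack_1 in the frame of cradle_2_floor between -0.004 and 0.004 m and x of pack_1 in the frame of cradle_2_floor between -0.01 and 0.01 m and y of pack_1 in the frame of cradle_2_floor between -0.01 and 0.01 m and angle between the y axis of pack_1 and the x axis of cradle_2, either way round below 0.15 rad and angle between each of pack_1, pack_2's own z axis and vertical below 0.06 rad and z of pack_2 in the frame of cradle_1_floor between -0.004 and 0.004 m and x of pack_2 in the frame of cradle_1_floor between -0.01 and 0.01 m and y of pack_2 in the frame of cradle_1_floor between -0.01 and 0.01 m and angle between the y axis of pack_2 and the x axis of cradle_1, either way round below 0.15 rad))).
It fails at once if the pack already in the dock is moved by more than 20 mm (distance of pack_3 from where it was at the start of the episode above 0.02 m).
It fails at once if the mains adapter, tape roll, blue cap or dropper bottle is moved by more than 30 mm (distance of any of adapter, tape_roll, cal_cap, dropper_bottle from where it was at the start of the episode above 0.03 m).
It also fails if it takes over 64 s, if anything falls off the work surface, if the arm or the gripper's body presses on something with over 40 N, if the wrist force passes 120 N, or if a joint passes its speed limit or range.

## Working session

There is one attempt and no reset: what is moved stays moved. The work goes in short steps, Python scripts to look and compute and a tool call to move; the robot and the scene stay as the last step left them, time stands still between calls to the robot, and variables do not carry over. Pictures are saved under pics/ and viewed, at most 10 in all, crops included, and the job is handed in when it is done.

Besides the shell and the picture viewer there is one more tool, called as name(argument=value, ...) on one line, values as JSON. jog_arm: Moves the arm, as the interface text tells. Its arguments: {"type":"object","properties":{"steps":{"type":"array"}},"required":["steps"]}

```bash
mkdir -p pics
cat > h.py <<'E'
import numpy as np, cv2
from rig import telemetry, snapshot, job, cut_out, tip_of
def ray(p,u,v,z):
    d=p["R"].T@np.linalg.solve(p["mtx"],[u,v,1.]); c=-p["R"].T@p["t"]
    return c+d*(z-c[2])/d[2]
def proj(p,X):
    c=p["mtx"]@(p["R"]@np.asarray(X,float)+p["t"]); return c[:2]/c[2]
E
python3 - <<'E'
from h import *
np.set_printoptions(precision=4,suppress=True)
s=telemetry.get_state(); print(s["t"],s["tool_pos"],s["orientation"],s["opening"])
P={n:snapshot(n) for n in("top","side")}
cv2.imwrite("pics/a.png",P["top"]["img"]);cv2.imwrite("pics/b.png",P["side"]["img"])
for n in P:
  print(n,-P[n]["R"].T@P[n]["t"])
  for k in("pack_1","cradle_1_floor","dock","switch_tip","adapter","tape_roll","cal_gas","cal_cap","dropper_bottle"):
    print(n,k,[(np.round(d["at"],3).tolist(),round(d["conf"],2)) for d in tip_of(P[n],k)])
E
```

```text
0.0 [ 0.2359 -0.605   0.1945] [-3.0856 -0.5803  0.0007] 0.0857775701430809
top [ 0.2615 -0.0511  1.7056]
top pack_1 [([0.324, -0.154, -0.002], 0.91), ([0.543, 0.013, 0.015], 0.72), ([0.428, -0.312, 0.0], 0.67), ([0.714, -0.424, -0.001], 0.59), ([0.631, -0.325, -0.001], 0.58)]
top cradle_1_floor [([0.529, 0.182, 0.016], 0.88)]
top dock [([0.524, 0.136, 0.001], 0.63)]
top switch_tip [([0.491, 0.269, 0.079], 0.41)]
top adapter [([0.632, -0.195, -0.001], 0.92)]
top tape_roll [([0.453, -0.177, -0.003], 0.76), ([0.429, -0.313, -0.002], 0.53)]
top cal_gas [([0.398, 0.026, 0.003], 0.29)]
top cal_cap [([0.397, 0.025, -0.0], 0.59), ([0.535, 0.098, 0.002], 0.34)]
top dropper_bottle [([0.76, 0.169, -0.001], 0.53)]
side [0.3317 0.7703 0.8272]
side pack_1 [([0.542, 0.017, 0.018], 0.9), ([0.326, -0.155, -0.001], 0.88), ([0.433, -0.316, 0.0], 0.85), ([0.713, -0.421, 0.001], 0.79), ([0.626, -0.321, 0.003], 0.7)]
side cradle_1_floor [([0.526, 0.183, 0.019], 0.86)]
side dock [([0.63, -0.191, 0.0], 0.75), ([0.526, 0.138, 0.001], 0.71)]
side switch_tip [([0.493, 0.276, 0.078], 0.45)]
side adapter [([0.631, -0.19, -0.001], 0.9)]
side tape_roll [([0.453, -0.176, 0.0], 0.79)]
side cal_gas []
side cal_cap [([0.394, 0.02, -0.003], 0.67)]
side dropper_bottle [([0.759, 0.17, 0.002], 0.74)]
```

View pics/a.png

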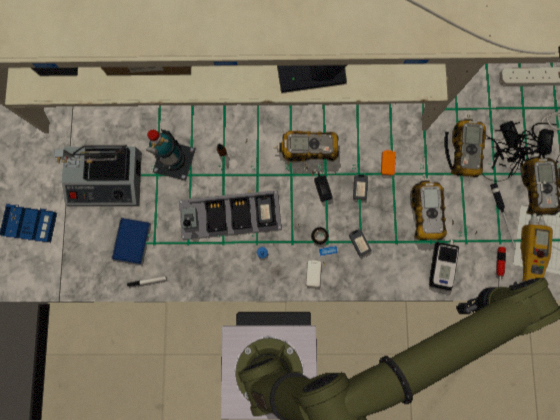

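View pics/b.png

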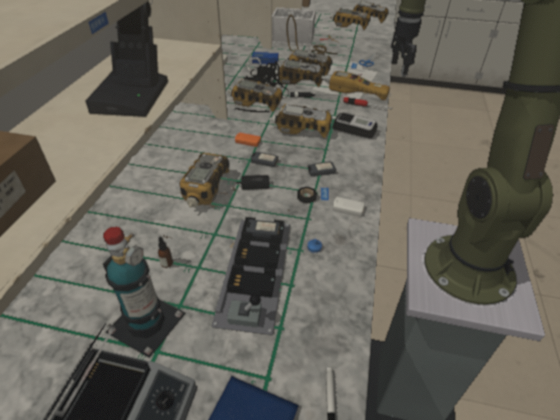

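The top view shows the two grey packs on the worktop at px (361,188) and (360,242). The white look-alike is at (314,273) and the orange one at (388,162). pack_3 sits in the right dock pocket at (265,209), with empty pockets at (240,213) and (214,215). The side view agrees, and the lever leans towards the robot.

```bash
cat >> h.py <<'E'
def rect(p,m,z):
    c=max(cv2.findContours(m.astype(np.uint8),0,1)[0],key=cv2.contourArea)[:,0]
    w=np.array([ray(p,u,v,z)[:2] for u,v in c],np.float32)
    (cx,cy),(a,b),t=cv2.minAreaRect(w*1000)
    if a<b: a,b,t=b,a,t+90
    return round(cx),round(cy),round(a),round(b),round((t+90)%180-90,1)   # mm, long-axis angle deg
def tooly(s):  # tool y line angle deg
    R=cv2.Rodrigues(np.array(s["orientation"],float))[0]; return (np.degrees(np.arctan2(R[1,1],R[0,1]))+90)%180-90
E
python3 - <<'E'
from h import *
print(tooly(telemetry.get_state()))
for n in("top","side"):
  p=snapshot(n)
  for k,z in(("pack_1",.015),("dock",.008),("cradle_1",.03)):
    for d in cut_out(p,k): print(n,k,round(d["conf"],2),rect(p,d["pixels"],z))
E
```

```text
-68.69747349602166
top pack_1 0.85 (622, -320, 90, 49, -1.7)
top pack_1 0.72 (324, -151, 85, 48, -1.1)
top pack_1 0.71 (431, -312, 84, 47, 25.0)
top pack_1 0.67 (543, 15, 88, 47, 6.1)
top pack_1 0.54 (710, -418, 88, 49, -2.5)
top dock 0.85 (529, 137, 349, 141, -84.5)
top dock 0.59 (397, 25, 31, 31, 89.7)
top cradle_1 0.58 (524, 184, 112, 65, 6.8)
top cradle_1 0.55 (532, 99, 112, 67, 4.2)
top cradle_1 0.53 (540, 13, 112, 65, 5.3)
top cradle_1 0.37 (757, 169, 53, 33, 26.3)
side pack_1 0.8 (548, -1, 95, 65, 4.7)
side pack_1 0.8 (325, -149, 90, 68, -8.3)
side pack_1 0.74 (622, -316, 94, 69, -3.1)
side pack_1 0.68 (773, 143, 102, 32, -58.0)
side pack_1 0.61 (712, -415, 92, 66, -1.7)
side pack_1 0.55 (430, -306, 88, 65, 20.1)
side dock 0.72 (530, 139, 349, 141, -84.5)
side cradle_1 0.83 (540, 18, 115, 90, 5.2)
side cradle_1 0.72 (524, 191, 112, 86, 5.3)
side cradle_1 0.61 (533, 104, 112, 87, 5.5)
```

jog_arm(steps=[-1,0.61,0.92,-0.1,0.1,-1,0.61,0.92,-0.1,0.1,-1,0.61,0.92,-0.1,0.1,-1,0.61,0.92,-0.1,0.1,-1,0.61,0.92,-0.1,0.1,-1,0.61,0.92,-0.1,0.1,-1,0.61,0.92,-0.1,0,-1,0.6,0.9,-0.1,0,-1,0,0,0,0,-1,0,0,0,0])

```text
t: 2.65
tool_pos: [0.4306, -0.3127, 0.1638]
orientation: [3.067, 0.677, -0.001]
force: [-0.9, -0.0, -0.9]
opening: 0.0857
finger_force: 0.0
```

```bash
cat > w.py <<'E'
from h import *; import sys
s=telemetry.get_state(); print(s["t"],np.round(s["tool_pos"],4),round(tooly(s),1),s["opening"],s["force"].round(1) if hasattr(s["force"],"round") else s["force"])
p=snapshot("wrist"); cv2.imwrite(f"pics/{sys.argv[1]}.png",p["img"])
for k in sys.argv[3:]:
  for d in cut_out(p,k): print(k,round(d["conf"],2),rect(p,d["pixels"],float(sys.argv[2])))
  print([(np.round(d["at"],3).tolist(),round(d["conf"],2)) for d in tip_of(p,k)])
E
python3 w.py w1 .018 pack_1
```

```text
2.65 [ 0.4306 -0.3127  0.1638] -65.1 0.08569541236119492 [-0.9 -0.  -0.9]
pack_1 0.92 (669, -423, 56, 19, -65.1)
pack_1 0.89 (433, -314, 87, 46, 25.4)
pack_1 0.89 (612, -321, 68, 48, -7.1)
pack_1 0.69 (330, -156, 93, 49, -4.4)
pack_1 0.27 (457, -179, 64, 61, -56.0)
[([0.428, -0.315, 0.004], 0.8), ([0.626, -0.319, -0.008], 0.76), ([0.325, -0.153, 0.002], 0.69)]
```

jog_arm(steps=[-1,0.06,-0.03,-0.8,0,-1,0,0,-0.8,0,-1,0,0,-0.8,0,-1,0,0,-0.8,0,-1,0,0,-0.5,0,-1,0,0,-0.3,0,-1,0,0,0,0,1,0,0,0,0,1,0,0,0,0,1,0,0,0,0,1,0,0,0,0,1,0,0,0,0,1,0,0,0,0])

```text
t: 4.42
tool_pos: [0.4333, -0.3132, 0.0037]
orientation: [3.068, 0.677, -0.0]
force: [-0.0, 0.2, 0.3]
opening: -0.0
finger_force: 0.0
```

```bash
python3 w.py w2 .018 pack_1
```

```text
4.425 [ 0.4333 -0.3132  0.0037] -65.1 -1.3059925182602523e-05 [-0.   0.2  0.3]
pack_1 0.91 (336, -179, 100, 30, 8.5)
pack_1 0.9 (440, -311, 74, 46, 25.5)
pack_1 0.61 (580, -330, 32, 9, -65.1)
[([0.43, -0.316, -0.003], 0.8), ([0.329, -0.152, 0.002], 0.78)]
```

View pics/w2.png

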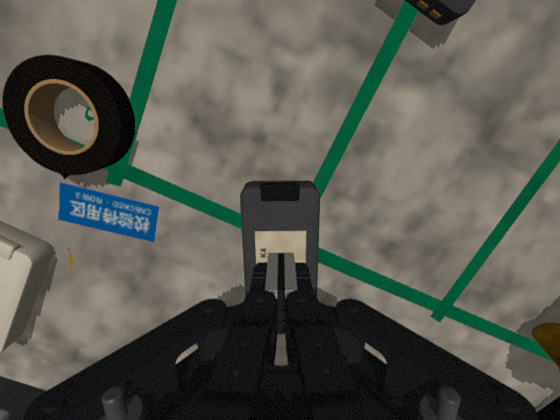

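The wrist view shows the fingers shut at px (280,260–300), over the pack's label. They closed above the pack, which has not moved. Next I check the real fingertip height.

Run:
```python
from h import *
s=telemetry.get_state(); T=np.array(s["tool_pos"])
p=snapshot("wrist"); print("cam",-p["R"].T@p["t"])
for dz in(0,.01,.017,.025,.035): print(dz,proj(p,T+[0,0,dz]).round())
q=snapshot("side")
for dz in(0,.01,.017,.025,.035): print("side",dz,proj(q,T+[0,0,dz]).round())
u,v=proj(q,T).astype(int); c=q["img"][max(v-70,0):v+40,u-70:u+70]
cv2.imwrite("pics/c.png",cv2.resize(c,None,fx=5,fy=5,interpolation=2))
print(u,v)
```

```text
cam [ 0.50729412 -0.28050802  0.18173332]
0 [279. 241.]
0.01 [278. 248.]
0.017 [278. 253.]
0.025 [278. 259.]
0.035 [278. 268.]
side 0 [320. 171.]
side 0.01 [320. 168.]
side 0.017 [320. 167.]
side 0.025 [320. 165.]
side 0.035 [321. 162.]
319 170
```

View pics/c.png

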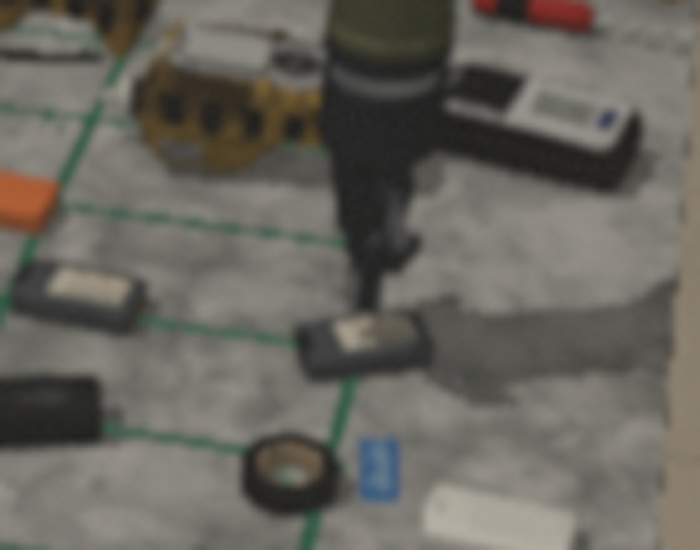

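The side crop shows the shut fingertips just above or on the pack's label, at crop px (370,310), and the pack undisturbed. The real tips are about 17 mm higher than the reported TCP. I'll open, go lower and watch the force.

jog_arm(steps=[1,0,0,0.8,0,-1,0,0,0.2,0,-1,0,0,0,0,-1,0,0,0,0,-1,0,0,0,0,-1,0,0,0,0,-1,0,0,-0.5,0,-1,0,0,-0.5,0,-1,0,0,-0.15,0,-1,0,0,-0.1,0,-1,0,0,0,0])

```text
t: 6.05
tool_pos: [0.4336, -0.3134, -0.0061]
orientation: [3.067, 0.677, 0.0]
force: [-0.2, 0.7, -0.3]
opening: 0.0855
finger_force: 0.0
```

```bash
python3 w.py w3 .018
python3 - <<'E'
from h import *
s=telemetry.get_state(); T=np.array(s["tool_pos"])
print(s["joint_torque"])
q=snapshot("side")
u,v=proj(q,T).astype(int); c=q["img"][v-60:v+30,u-60:u+60]
w=cv2.imread("pics/w3.png")[150:400,100:460]
a=cv2.resize(c,(400,300),interpolation=2); b=cv2.resize(w,(400,300))
cv2.imwrite("pics/d.png",np.hstack([a,b]))
E
```

```text
6.05 [ 0.4336 -0.3134 -0.0061] -65.1 0.08549026696761727 [-0.2  0.7 -0.3]
[-1.05241266e-03 -4.02147138e+01 -2.25537054e+00 -2.53448063e+01
  1.29880139e-02  5.87386137e-03 -1.55231690e-03]
```

View pics/d.png

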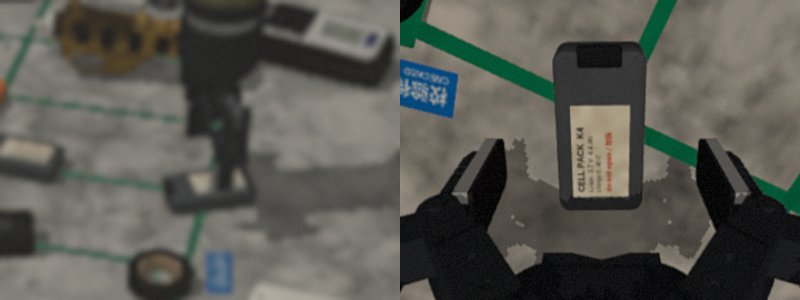

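Run:
```python
from h import *
s=telemetry.get_state(); T=np.array(s["tool_pos"]); R=cv2.Rodrigues(np.array(s["orientation"]))[0]
p=snapshot("wrist"); print(-R.T@(T+p["R"].T@p["t"]))
for dz in(0,.013,.02,.03,.04,.05): print(dz,[proj(p,T+R@[x,y,-dz]).round().tolist() for y in(-.0427,.0427) for x in(-.011,.011)])
```

```text
[ 0.08086803  0.00151745 -0.1781373 ]
0 [[214.0, 256.0], [212.0, 226.0], [343.0, 256.0], [345.0, 226.0]]
0.013 [[210.0, 266.0], [207.0, 233.0], [347.0, 266.0], [350.0, 233.0]]
0.02 [[207.0, 272.0], [204.0, 238.0], [349.0, 272.0], [352.0, 238.0]]
0.03 [[203.0, 281.0], [200.0, 246.0], [353.0, 281.0], [356.0, 246.0]]
0.04 [[199.0, 291.0], [195.0, 254.0], [358.0, 291.0], [361.0, 254.0]]
0.05 [[193.0, 302.0], [189.0, 263.0], [362.0, 302.0], [366.0, 263.0]]
```

Both views put the shut fingertips about 36 mm above the reported TCP, and about 49 mm when open. I'll descend accordingly to TCP z ≈ -0.034 in small steps.

jog_arm(steps=[-1,0,0,-0.3,0,-1,0,0,-0.2,0,-1,0,0,-0.15,0,-1,0,0,-0.05,0,-1,0,0,0,0])

```text
t: 6.82
tool_pos: [0.4333, -0.3132, -0.0345]
orientation: [-3.068, -0.677, 0.0]
force: [-0.1, -0.4, 0.7]
opening: 0.0853
finger_force: 0.0
```

jog_arm(steps=[1,0,0,0,0,1,0,0,0,0,1,0,0,0,0,1,0,0,0,0,1,0,0,0,0])

```text
t: 7.45
tool_pos: [0.4338, -0.3136, -0.0338]
orientation: [3.067, 0.677, 0.001]
force: [-0.2, 0.6, 6.0]
opening: 0.0446
finger_force: 64.2
```

jog_arm(steps=[1,0,0,0.5,0,1,0,0,1,0,1,0,0,1,0,1,0.18,0.96,0,-0.25,1,0.18,0.96,0,-0.25,1,0.18,0.96,0,-0.25,1,0.18,0.96,0,-0.25,1,0.18,0.96,0,-0.25,1,0.18,0.96,0,-0.25,1,0.18,0.96,0,-0.25,1,0.18,0.96,0,-0.25,1,0.18,0.96,0,-0.25,1,0.18,0.96,0,-0.25,1,0.18,0.96,0,-0.25,1,0.18,0.96,0,-0.25,1,0.18,0.96,0,-0.25,1,0,0,0,0,1,0,0,0,0])

```text
t: 9.7
tool_pos: [0.5261, 0.1851, 0.0646]
orientation: [3.137, 0.148, -0.003]
force: [0.4, 0.5, -1.5]
opening: 0.0447
finger_force: 63.5
```

```bash
python3 w.py w4 .036 cradle_1 pack_1
python3 - <<'E'
from h import *
s=telemetry.get_state(); T=np.array(s["tool_pos"])
p=snapshot("wrist")
im=p["img"]
O=np.array([.5295,.138]);a=np.radians(5.5);ex=np.array([np.cos(a),np.sin(a)]);ey=np.array([-ex[1],ex[0]])
for cy in(-.125,-.038,.049):
  for z,col in((.018,(0,0,255)),(.036,(0,255,255))):
    q=[proj(p,[*(O+ex*x+ey*(cy+y)),z]) for x,y in((-.0475,-.026),(.0475,-.026),(.0475,.026),(-.0475,.026))]
    cv2.polylines(im,[np.array(q).round().astype(int)],True,col,1)
cv2.imwrite("pics/w4o.png",im)
E
```

```text
9.7 [0.5261 0.1851 0.0646] -84.6 0.04470371485701555 [ 0.4  0.5 -1.5]
cradle_1 0.92 (537, 101, 113, 72, 6.0)
cradle_1 0.88 (545, 20, 111, 82, 5.4)
cradle_1 0.7 (567, 189, 65, 37, -84.6)
cradle_1 0.55 (531, 156, 326, 144, -83.7)
[([0.535, 0.1, 0.004], 0.83)]
pack_1 0.81 (544, 18, 89, 58, 5.2)
pack_1 0.72 (475, 179, 149, 76, 6.1)
pack_1 0.42 (371, -88, 31, 8, 21.8)
[([0.548, 0.011, 0.015], 0.88), ([0.52, 0.183, 0.099], 0.63)]
```

View pics/w4o.png

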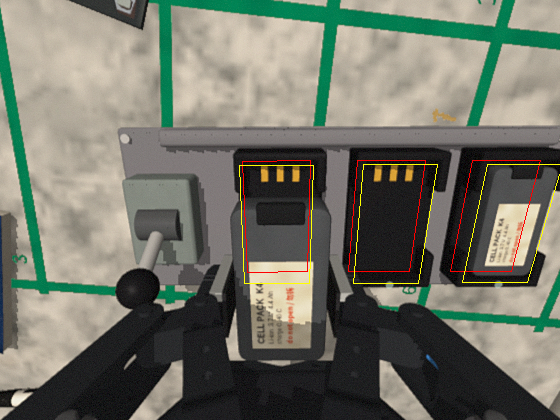

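The wrist view shows the held pack from px (240,195) to (325,360), label up. The empty pockets are at (280,170) and (395,215), and pack_3 is at (515,215). My overlay matches laterally but sits about 3 mm short in x, so I quantify that.

Run:
```python
from h import *
p=snapshot("wrist"); s=telemetry.get_state(); T=np.array(s["tool_pos"])
O=np.array([.5295,.138]);a=np.radians(5.5);ex=np.array([np.cos(a),np.sin(a)]);ey=np.array([-ex[1],ex[0]])
f=lambda u,v,z:((ray(p,u,v,z)[:2]-O)@np.array([ex,ey]).T*1000).round(1)
for u,v in((234,149),(327,149),(348,149),(451,149),(453,149)): print("rim",f(u,v,.036))
for u,v in((127,127),(119,126)): print("plate corner far/left (70,175)",f(u,v,.008))
for u,v in((232,205),(281,194),(329,205),(239,361),(326,361)): print("pack",f(u,v,T[2]+.034+.015))
print("tool",((T[:2]-O)@np.array([ex,ey]).T*1000).round(1))
```

```text
rim [58.5 77.9]
rim [58.2 13.8]
rim [58.2 -0.7]
rim [ 58.  -71.6]
rim [ 58. -73.]
plate corner far/left (70,175) [ 72.  163.1]
plate corner far/left (70,175) [ 72.7 169.1]
pack [42.8 67.9]
pack [47.9 45.6]
pack [42.6 23.8]
pack [-46.9  68.9]
pack [-47.1  21.2]
tool [ 2.1 47.2]
```

jog_arm(steps=[1,-0.02,0.02,-0.5,0,1,0,0,-0.5,0,1,0,0,-0.4,0,1,0,0,0,0])

```text
t: 10.55
tool_pos: [0.5243, 0.1863, 0.0074]
orientation: [3.137, 0.149, -0.007]
force: [-0.1, -0.2, -1.7]
opening: 0.0445
finger_force: 63.4
```

```bash
python3 w.py w5 .036; python3 -c "
import cv2
a=cv2.imread('pics/w5.png')[120:380,180:400]
cv2.imwrite('pics/w5c.png',cv2.resize(a,None,fx=2.3,fy=2.3,interpolation=2))"
```

```text
10.55 [0.5243 0.1863 0.0074] -84.6 0.04452818271839731 [-0.1 -0.2 -1.7]
```

View pics/w5c.png

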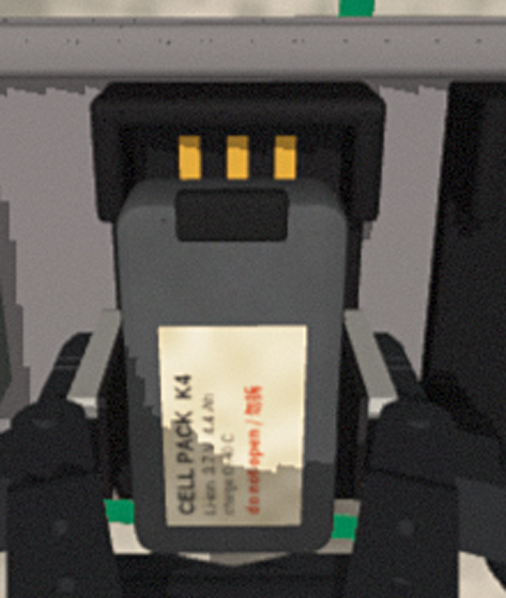

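Run:
```python
from h import *
p=snapshot("wrist"); s=telemetry.get_state(); T=np.array(s["tool_pos"])
O=np.array([.5295,.138]);a=np.radians(5.5);ex=np.array([np.cos(a),np.sin(a)]);ey=np.array([-ex[1],ex[0]])
f=lambda u,v,z:((ray(p,u/2.3+180,v/2.3+120,z)[:2]-O)@np.array([ex,ey]).T*1000).round(1)
print("tool",((T[:2]-O)@np.array([ex,ey]).T*1000).round(1))
for z in(.052,.057,.062): print("pack far",f(232,178,z),"near",f(232,550,z))
print("pack L/R",f(117,225,.055),f(347,225,.055))
print("rim L/R",f(91,110,.036),f(384,110,.036))
print("outer base",f(237,82,.008),"outer top",f(237,92,.036),"inner top",f(237,122,.036))
```

```text
tool [ 1.3 49.1]
pack far [43.3 47.7] near [-52.9  47.8]
pack far [44.7 47.6] near [-47.9  47.8]
pack far [46.2 47.6] near [-42.8  47.8]
pack L/R [34.2 71.2] [34.1 24.2]
rim L/R [54.4 78.9] [54.3 14. ]
outer base [56.4 46.3] outer top [58.3 46.5] inner top [51.6 46.5]
```

jog_arm(steps=[1,0.03,-0.03,-0.1,0,1,0,0,-0.15,0,1,0,0,-0.15,0,1,0,0,-0.13,0,1,0,0,0,0])

```text
t: 11.28
tool_pos: [0.5268, 0.1854, -0.0122]
orientation: [3.138, 0.148, -0.002]
force: [0.5, 0.7, -2.3]
opening: 0.0447
finger_force: 63.4
```

jog_arm(steps=[1,0,0,-0.08,0,1,0,0,0,0,-0.4,0,0,0,0,-0.4,0,0,0,0,-0.4,0,0,0,0,-0.4,0,0,0.3,0,-0.4,0,0,0.7,0,-0.4,0,0,0.8,0,-0.4,0,0,0.8,0,-0.4,0,0,0,0])

```text
t: 12.52
tool_pos: [0.5297, 0.1866, 0.093]
orientation: [-3.137, -0.148, -0.01]
force: [-0.1, -1.5, -0.8]
opening: 0.0599
finger_force: 0.0
```

```bash
python3 w.py w6 .035 pack_1; python3 -c "
from h import *
p=snapshot('top')
for d in cut_out(p,'pack_1'): print(d['conf'],rect(p,d['pixels'],.033))
p=snapshot('side')
print([(np.round(d['at'],3).tolist(),round(d['conf'],2)) for d in tip_of(p,'pack_1')])"
```

```text
12.525 [0.5297 0.1866 0.093 ] -84.6 0.05992176099196662 [-0.1 -1.5 -0.8]
pack_1 0.98 (365, -106, 71, 26, 21.4)
pack_1 0.76 (545, 16, 88, 56, 5.4)
pack_1 0.6 (526, 185, 89, 48, 6.0)
[([0.325, -0.154, 0.004], 0.91), ([0.544, 0.01, 0.014], 0.77), ([0.522, 0.186, 0.018], 0.58)]
0.9 (705, -416, 89, 49, -5.6)
0.74 (325, -151, 87, 51, -1.1)
0.69 (619, -317, 90, 47, -5.7)
0.65 (542, 15, 91, 51, 3.4)
[([0.541, 0.012, 0.021], 0.87), ([0.327, -0.153, -0.005], 0.72), ([0.53, 0.184, 0.018], 0.7), ([0.624, -0.322, -0.0], 0.68), ([0.396, 0.023, -0.003], 0.65)]
```

View pics/w6.png

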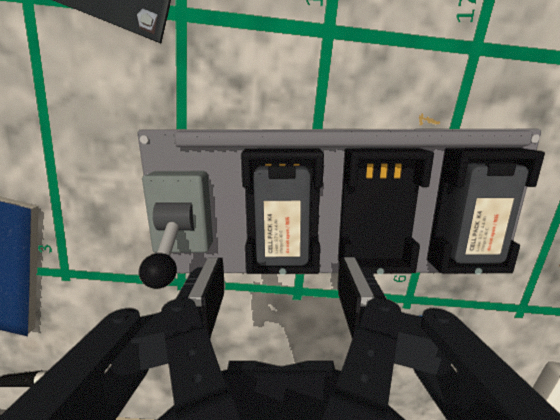

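Wrist view: the first pack is down in the left pocket at px (283,215), level with its neighbour pack_3 at (490,215). The middle pocket at (385,210) is empty and the lever at (158,270) is still off. Next is the second pack.

jog_arm(steps=[-1,0.18,-0.97,0,-0.1,-1,0.18,-0.97,0,-0.1,-1,0.18,-0.97,0,-0.1,-1,0.18,-0.97,0,-0.1,-1,0.18,-0.97,0,-0.1,-1,0.18,-0.97,0,-0.1,-1,0.18,-0.97,0,-0.1,-1,0.18,-0.97,0,-0.1,-1,0.18,-0.97,0,-0.1,-1,0.18,-0.97,0,-0.1,-1,0.18,-0.97,0,-0.1,-1,0.18,-0.97,0,-0.1,-1,0.18,-0.97,0,0,-1,0,0,0,0,-1,0,0,0,0])

```text
t: 14.75
tool_pos: [0.6207, -0.3176, 0.0883]
orientation: [-3.139, 0.048, 0.002]
force: [-0.5, 0.4, -0.3]
opening: 0.0854
finger_force: 0.0
```

```bash
python3 w.py w7 .018 pack_1
```

```text
14.75 [ 0.6207 -0.3176  0.0883] 88.2 0.08540842810701475 [-0.5  0.4 -0.3]
pack_1 0.62 (377, -143, 13, 9, -10.3)
pack_1 0.58 (627, -323, 89, 47, -5.5)
pack_1 0.58 (715, -421, 88, 51, -4.7)
[([0.711, -0.425, -0.003], 0.76), ([0.627, -0.318, -0.002], 0.73)]
```

jog_arm(steps=[-1,0.14,-0.11,-0.8,-0.6,-1,0,0,-0.8,0,-1,0,0,-0.7,0,-1,0,0,-0.45,0,-1,0,0,-0.2,0,-1,0,0,-0.12,0,-1,0,0,0,0,1,0,0,0,0,1,0,0,0,0,1,0,0,0,0,1,0,0,0,0,1,0,0,0,0])

```text
t: 16.4
tool_pos: [0.6273, -0.3235, -0.0325]
orientation: [3.137, -0.148, 0.002]
force: [0.5, 0.1, 5.9]
opening: 0.0447
finger_force: 64.6
```

jog_arm(steps=[1,0,0,0.5,0,1,0,0,1,0,1,0,0,0.9,0,1,-0.21,0.96,0,0.2,1,-0.21,0.96,0,0.2,1,-0.21,0.96,0,0.2,1,-0.21,0.96,0,0.2,1,-0.21,0.96,0,0.2,1,-0.21,0.96,0,0.2,1,-0.21,0.96,0,0.2,1,-0.21,0.96,0,0.2,1,-0.21,0.96,0,0.2,1,-0.21,0.96,0,0,1,-0.21,0.96,0,0,1,0,0,0,0,1,0,0,0,0])

```text
t: 18.4
tool_pos: [0.5341, 0.0985, 0.0627]
orientation: [3.137, 0.148, -0.0]
force: [0.3, -0.2, -1.8]
opening: 0.0443
finger_force: 63.9
```

```bash
python3 w.py w8 .036
```

```text
18.4 [0.5341 0.0985 0.0627] -84.6 0.0442757447608717 [ 0.3 -0.2 -1.8]
```

jog_arm(steps=[1,0.02,0.01,-0.5,0,1,0,0,-0.5,0,1,0,0,-0.35,0,1,0,0,0,0,1,0,0,0,0])

```text
t: 19.08
tool_pos: [0.5352, 0.0998, 0.0086]
orientation: [-3.138, -0.148, -0.0]
force: [0.9, -1.3, -1.7]
opening: 0.0442
finger_force: 63.9
```

```bash
python3 w.py w9 .036; python3 -c "
import cv2
a=cv2.imread('pics/w9.png')[120:380,180:400]
cv2.imwrite('pics/w9c.png',cv2.resize(a,None,fx=2.3,fy=2.3,interpolation=2))"
```

```text
19.075 [0.5352 0.0998 0.0086] -84.6 0.044169545208938545 [ 0.9 -1.3 -1.7]
```

View pics/w9c.png

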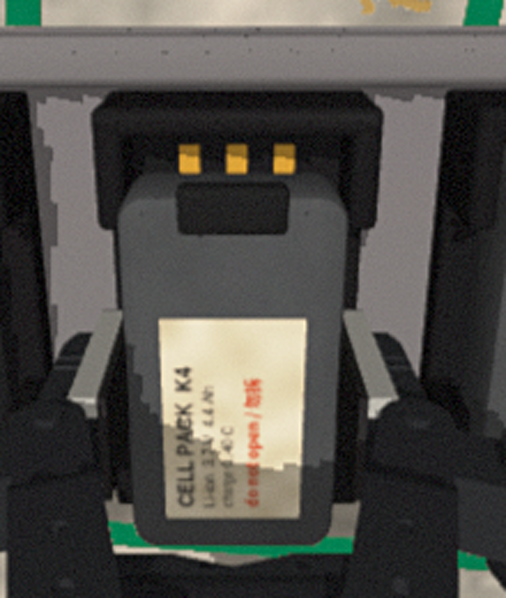

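Run:
```python
from h import *
p=snapshot("wrist"); s=telemetry.get_state(); T=np.array(s["tool_pos"])
O=np.array([.5295,.138]);a=np.radians(5.5);ex=np.array([np.cos(a),np.sin(a)]);ey=np.array([-ex[1],ex[0]])
f=lambda u,v,z:((ray(p,u/2.3+180,v/2.3+120,z)[:2]-O)@np.array([ex,ey]).T*1000).round(1)
print("tool",((T[:2]-O)@np.array([ex,ey]).T*1000).round(1))
for z in(.058,.062): print("pack far",f(232,171,z),"near",f(232,545,z))
print("pack L/R",f(119,220,.055),f(347,220,.055))
print("rim L/R",f(92,120,.036),f(382,120,.036))
print("outer base",f(237,94,.008),"outer top",f(237,104,.036),"inner top",f(237,133,.036))
p=cv2.imread("pics/w6.png")
```

```text
tool [  2.4 -38.6]
pack far [ 47.9 -39.8] near [-44.  -39.7]
pack far [ 49.  -39.8] near [-40.  -39.7]
pack L/R [ 36.8 -16.7] [ 36.7 -63.4]
rim L/R [53.7 -8.6] [ 53.6 -73.3]
outer base [ 55.  -41.2] outer top [ 57.3 -41. ] inner top [ 50.7 -41. ]
```

The crop shows the second pack over the middle pocket, at crop px (232,170–545), with the rim at 92–382. It needs a nudge of about -2 mm in x and -1 mm in y, then down.

jog_arm(steps=[1,-0.05,-0.03,-0.1,0,1,0,0,-0.15,0,1,0,0,-0.15,0,1,0,0,-0.13,0,1,0,0,0,0])

```text
t: 19.8
tool_pos: [0.5324, 0.0983, -0.0134]
orientation: [3.138, 0.148, -0.002]
force: [-0.7, 0.3, -1.0]
opening: 0.0448
finger_force: 63.9
```

jog_arm(steps=[1,0,0,-0.04,0,1,0,0,0,0,-0.4,0,0,0,0,-0.4,0,0,0,0,-0.4,0,0,0,0,-0.4,0,0,0.3,0,-0.4,0,0,0.7,0,-0.4,0,0,0.8,0,-0.4,0,0,0.8,0,-0.4,0,0,0,0])

```text
t: 21.05
tool_pos: [0.5354, 0.099, 0.0933]
orientation: [3.138, 0.148, 0.01]
force: [0.7, -0.3, 0.8]
opening: 0.0602
finger_force: 0.0
```

```bash
python3 w.py w10 .037 pack_1; python3 -c "
from h import *
for n in ('wrist','side','top'):
  p=snapshot(n); print([(np.round(d['at'],3).tolist(),round(d['conf'],2)) for d in tip_of(p,'switch_tip')],[(np.round(d['at'],3).tolist(),round(d['conf'],2)) for d in tip_of(p,'pack_1')])"
```

```text
21.05 [0.5354 0.099  0.0933] -84.6 0.06019838483747725 [ 0.7 -0.3  0.8]
pack_1 0.94 (528, 182, 88, 50, 5.5)
pack_1 0.6 (533, 97, 89, 46, 4.7)
pack_1 0.59 (546, 15, 88, 50, 5.4)
pack_1 0.19 (539, 158, 364, 136, -81.7)
[([0.544, 0.01, 0.018], 0.81), ([0.524, 0.184, 0.018], 0.75), ([0.533, 0.101, 0.011], 0.6)]
[([0.491, 0.277, 0.076], 0.93)] [([0.54, 0.012, 0.016], 0.84), ([0.533, 0.1, 0.011], 0.63), ([0.521, 0.185, 0.02], 0.59)]
[([0.492, 0.277, 0.078], 0.66)] [([0.529, 0.186, 0.02], 0.98), ([0.542, 0.012, 0.018], 0.76), ([0.325, -0.156, -0.003], 0.64), ([0.53, 0.097, 0.019], 0.58)]
[([0.493, 0.269, 0.077], 0.53)] [([0.546, 0.013, 0.014], 0.79), ([0.329, -0.156, 0.001], 0.58), ([0.524, 0.185, 0.016], 0.54)]
```

View pics/w10.png

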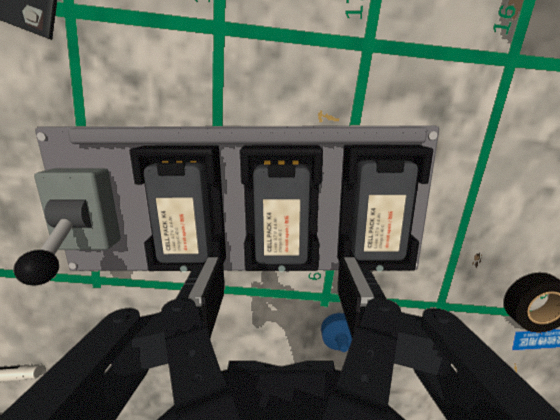

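The view shows all three packs seated at px (178,212), (282,212) and (385,212). The lever is off, with its knob at (38,267), and the cap and tape roll are undisturbed. Next I shut the fingers and go in front of the knob.

jog_arm(steps=[1,-0.45,0.86,0,0,1,-0.45,0.86,0,0,1,-0.45,0.86,0,0,1,-0.45,0.86,0,0,1,-0.45,0.86,0,0,1,0,0,0,0,1,0,0,-0.6,0,1,0,0,-0.6,0,1,0,0,-0.45,0,1,0,0,0,0,1,0,0,0,0])

```text
t: 23.02
tool_pos: [0.4436, 0.2706, 0.0243]
orientation: [-3.138, -0.148, -0.001]
force: [0.4, -0.1, -0.0]
opening: 0.0
finger_force: 0.0
```

```bash
python3 -c "
from h import *
print(telemetry.get_state()['tool_pos'])
for n in ('wrist','side'):
  p=snapshot(n); print([(np.round(d['at'],3).tolist(),round(d['conf'],2)) for d in tip_of(p,'switch_tip')])"
```

```text
[0.44355255 0.27059087 0.02429807]
[([0.488, 0.274, 0.079], 0.63)]
[([0.489, 0.275, 0.078], 0.67)]
```

jog_arm(steps=[1,0.23,0.02,0,0,1,0.23,0.02,0,0,1,0.23,0.02,0,0,1,0.23,0.02,0,0,1,0.23,0.02,0,0,1,0.23,0.02,0,0,1,0.23,0.02,0,0,1,0.2,0.02,0,0,1,0,0,0,0,1,0,0,0,0])

```text
t: 24.48
tool_pos: [0.5156, 0.2768, 0.0237]
orientation: [3.138, 0.148, 0.001]
force: [-0.1, -0.4, 0.1]
opening: -0.0
finger_force: 0.0
```

```bash
python3 -c "
from h import *
print(telemetry.get_state()['tool_pos'])
for n in ('wrist','side','top'):
  p=snapshot(n); print([(np.round(d['at'],3).tolist(),round(d['conf'],2)) for d in tip_of(p,'switch_tip')])"
```

```text
[0.51563695 0.27676089 0.02372114]
[([0.543, 0.279, 0.08], 0.91)]
[([0.454, -0.177, 0.001], 0.75), ([0.541, 0.279, 0.083], 0.46)]
[([0.524, 0.182, 0.02], 0.59), ([0.543, 0.014, 0.005], 0.52)]
```

jog_arm(steps=[1,0.05,0,0,0,1,0.05,0,0,0,1,0,0,0,0])

```text
t: 25.15
tool_pos: [0.5183, 0.2769, 0.0233]
orientation: [3.138, 0.149, -0.003]
force: [-3.4, 0.3, 0.4]
opening: 0.0001
finger_force: 1.6
```

jog_arm(steps=[1,-0.5,-0.05,0,0,1,-0.8,-0.1,0,0,1,-0.5,0,0.5,0,1,0,0,1,0,1,0,0,1,0,1,0,-0.5,0.5,0,1,0,0,0,0,1,0,0,0,0])

```text
t: 26.15
tool_pos: [0.4473, 0.2509, 0.1431]
orientation: [3.138, 0.148, -0.0]
force: [-0.0, 0.2, -0.2]
opening: -0.0001
finger_force: 0.0
```

```bash
python3 -c "
from h import *
s=telemetry.get_state();print(s['tool_pos'],s['force'])
for n in ('wrist','side','top'):
  p=snapshot(n)
  for k in ('switch_tip','pack_1','cal_cap'): print(n,k,[(np.round(d['at'],3).tolist(),round(d['conf'],2)) for d in tip_of(p,k)])"
```

```text
[0.44726763 0.2508772  0.14309737] [-0.02391463  0.21556344 -0.2004608 ]
wrist switch_tip [([0.545, 0.28, 0.08], 0.71)]
wrist pack_1 [([0.534, 0.102, 0.013], 0.87), ([0.522, 0.186, 0.015], 0.86), ([0.543, 0.012, 0.013], 0.83)]
wrist cal_cap [([0.395, 0.024, 0.007], 0.97)]
side switch_tip [([0.543, 0.278, 0.078], 0.73), ([0.525, 0.187, 0.021], 0.45)]
side pack_1 [([0.528, 0.185, 0.02], 0.93), ([0.531, 0.098, 0.019], 0.83), ([0.326, -0.154, -0.002], 0.81), ([0.543, 0.013, 0.018], 0.8), ([0.713, -0.422, 0.002], 0.47)]
side cal_cap [([0.393, 0.023, -0.002], 0.51)]
top switch_tip [([0.543, 0.275, 0.077], 0.37)]
top pack_1 [([0.544, 0.012, 0.018], 0.88), ([0.524, 0.185, 0.015], 0.8), ([0.712, -0.426, 0.001], 0.71)]
top cal_cap [([0.4, 0.026, 0.0], 0.43)]
```

```bash
python3 -c "
from rig import job
print(job.sign_off())"
```

```text
the job is handed in; nothing more can be done
None
```

I put both spare packs in the two empty pockets, pushed the lever over to its end stop and handed the job in at about 26 s; the final camera check agreed, but no verdict came back.

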